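# Tap the plug chuck into the tilted banding wheel

### The arm

A 7-joint arm with a two-finger parallel gripper is mounted at the origin on the work surface. World frame = base frame: x ahead of the robot, y to its left, z up, the work surface at z = 0. Lengths are in mm, angles in rad, forces in N, time in s.
With the tool pointing down it reaches from about 425 to 1025 mm from the base axis. Payload 9.4 kg.
Tool frame: the origin (TCP) lies on the centre line of the jaws, within the pads' length; the fingertips stand 22 mm ahead of it and the grasp point (between the pads) lies 3 mm ahead of it; z points along the fingers, y is the line along which they close (so a half turn about z gives the same grasp; the last joint's range is limited). The gripper opens to 85 mm and grips with 20 to 120 N. Pads are 22 mm wide; open, the fingers measure 114 mm over their backs; the gripper's body (76 mm by 85 mm) begins 54 mm behind the grasp point. The pads swing forward as they close: fully open they stand 13 mm farther back than shut.
Start: joints at [-1.31, 0.599, -0.003, 1.599, 0.002, 0.943, -0.08], TCP at [240.277, 684.026, 253.275] pointing down, gripper open.
Joint ranges: [-2.57, 2.57], [-0.35, 1.97], [-1.29, 1.29], [0.11, 2.56], [-1.05, 4.19], [0.11, 1.86], [-2.63, 2.63]. Speed limits (rad/s): [2.22, 2.22, 3.01, 3.01, 3.14, 3.14, 3.14].

### API

Orientations are given as a unit quaternion [x, y, z, w].
In Python, from station import arm, cams gives the robot as it stands.
- The arm moves only by the tool move_arm, never from a script. Its argument "targets" is a list of rows, each an object with "dp": the shift along the world's x, y, z in m, a list of three; "turn": the turn about the world's z in degrees; "jaw": the finger opening in m, from 0 to 0.0854. In form: [{"dp": [x, y, z], "turn": turn, "jaw": jaw}, ...]. A call has 1 to 10 rows; each row is the pose to reach, as a shift and turn from the pose commanded when the call began; what a row does not reach only later rows make up. A row lasts 1/10 s, in which the tool goes at most 50 mm and 8.59 degrees, less where a joint would pass 70% of its speed; a pose out of reach is approached as far as the arm can. A call with a gripper value outside its range is refused whole. The fingers move at their own pace and stop on an object; "grip_force" is the grip in N (left out, the last holds). Time passes only in rows, so rows that repeat a pose let the fingers close. It gives the time, the measured TCP pose, the force, the opening and the grip force at its end, in the units of the state.
- arm.read_state(): the state, without advancing time (a new reading comes with each control period).
- cams.snapshot(name): name is "scene" or "top" or "wrist"; returns a dict with "frame" (384x512x3 uint8, red, green, blue), "vertical_fov" (degrees; the focal length in pixels is half the picture's height over the tangent of half this angle, whatever the lens; pixels are square), "cx", "cy" (the principal point, pixels), "camera_from_world" (4x4, takes a point from world to camera coordinates). Camera axes: x right, y up, looking along -z (the intrinsics and any distortion apply to the point x, -y, -z); pixel columns grow to the right and rows downward; lengths in mm; the calibration is good to about 2 mm. A picture is of the moment at which its call begins. There is no depth.
- arm.hand_in(): hands the job in; it is judged then, once.
Trained networks look in a picture, given as the dict that the camera call returned (one of the last four; its "shot" number tells which), for a name from the list of things; names that differ only in an ending like _2 or _b are one class to them, and where a whole thing is asked for, a point or a joint stands for the part that bears it (a point fixed in the world has none). Each returns a list of dicts, best first, with "p" (0 to 1); they miss things now and then, are a little off and sometimes report something else, mostly with a low value. They report only what shows in the picture. A call takes as long as a camera call. They do not tell look-alikes from the thing itself.
- cams.trace(picture, target): "pixels" (384x512 bool, what is visible of it) and "rect" ([centre column, centre row, width, height] in pixels, round what is visible of it).
The state is a dict: "time_s": time; "joint_pos": joint angles; "joint_vel": joint speeds; "effort": joint torques, N m; "tcp_pos": TCP position; "ee_rot": TCP orientation; "contact_force": force on the tool from outside, world axes, zero at the start; "torque": the same for the moment, N m; "finger_gap": opening from 0.0 (shut) to 1.0 (fully open); "grasp_force": force on a finger pad.
Only numpy, scipy, OpenCV 4.12 (cv2) and the standard library are available. Lean on these libraries where they do the work, as an engineer would, in place of code of your own. Each camera call takes 0.05 s, during which the arm holds its last target. There are 200 camera calls.

### The job

Take the chuck with the tall straight wooden plug from the rack, set its tapered shank lightly into the socket of the tilted banding wheel and let go; it will stand a few millimetres proud. Then tap it home with the round wooden mallet, not with the gripper, until its steel collar is flush with the wheel's nose and friction holds it, and stand the mallet back upright on its head on the bench. Leave the dished chuck and the other things on the bench alone.

Things in the scene. Friction and masses are not known exactly. Their poses are not given: they have to be found in the camera images.
- nose (a point): Centre of the socket's mouth, in the flat end face of the wheel's steel nose (58 mm across), about 167 mm above the bench. z axis: the socket's axis, pointing out of the mouth, upward, 30 degrees from vertical; -x axis: the way it leans, downhill. The taper socket, a slit steel sleeve, is 24 mm across at the mouth, 72 mm deep, narrowing 1 mm per 10 mm; its six segments spring apart a little.
- wheel: The tilting banding wheel: an iron stand, fixed to the bench, with a 184 mm round foot (origin at the centre of its underside) and a steel wheel disc 152 mm across, 10 mm thick, tilted 30 degrees towards the stand's -x side. The nose stands 26 mm out of the middle of the disc. The spindle is locked.
- plug_grip (a point): The plug chuck (120 mm long, 0.3 kg), upright in the rack at first. Point on its axis, in the middle of its beech plug, a straight cylinder 40 mm across to be grasped; the flat end face is 22 mm above the point, the steel collar under the plug (50 mm across) 22 to 30 mm below. z axis: from the shank to the end face. Home in the socket, this point is 30 mm out from nose on its z axis.
- plug_collar (a point): Centre of the plug chuck's collar underside, 30 mm below plug_grip. From here the steel shank runs down 68 mm, tapering from 25 to 18 mm across, to match the socket. Set lightly into the socket, the collar stays about 5 to 9 mm off the nose; driving it flush takes 10 to 20 N along the axis, and friction then holds it.
- mallet_grip (a point): The round turned mallet, 142 mm tall, 0.25 kg, standing upright on the flat striking face of its head, handle up. This point is on its axis in the middle of the bare handle (28 mm across, from 62 to 142 mm above the face), 105 mm above the striking face. The head is up to 70 mm across and 62 mm tall. Its z axis points from the face to the handle's end.
- rack: Fixed wooden block 86 x 230 x 80 mm, longer along its y axis, origin at the centre of its underside. Three upright 31 mm through holes in a row, at y = -75, 0 and +75 mm; the plug chuck stands in one of the outer holes, the dished chuck in the other, the middle one is empty.
- dished_mid (a point): The dished chuck: same collar and shank, but a low wide dish (66 mm across, top 32 mm above the collar's underside) in place of the plug. This point is on its axis 16 mm above the collar's underside. To be left alone.
- candelabrum: Loose white porcelain candelabrum, 132 mm tall, 155 mm across its two arms (along its y axis), origin under its foot. To be left alone.
- brushpot: Loose white pot, 68 mm across, 70 mm tall, with brushes up to 145 mm high, origin under its foot. To be left alone.
- jar: Loose closed glass jar, 68 mm across and 75 mm tall, origin under its foot. To be left alone.
There are look-alikes about, which are no part of the job. Leave any purple or turquoise look-alike of the part that bears plug_grip alone. There is more than one size of the wheel; the job needs the smaller.

How it is judged:
By the outcome, as a careful person would: the job done as asked, in the order asked, and still so for the second after the job is handed in, with the robot touching nothing.
It also fails if it takes over 67 s, if anything falls off the work surface, if the arm or the gripper's body presses on something with over 40 N, if the wrist force passes 120 N, or if a joint passes its speed limit or range.

## Working session

There is one attempt and no reset: what is moved stays moved. The work goes in short steps, Python scripts to look and compute and a tool call to move; the robot and the scene stay as the last step left them, time stands still between calls to the robot, and variables do not carry over. Pictures are saved under pics/ and viewed, at most 10 in all, crops included, and the job is handed in when it is done.

Besides the shell and the picture viewer there is one more tool, called after "Request:" as name([rows], argument=value, ...), one row to a line, values as JSON. move_arm: Moves the arm, as the interface text tells. Its arguments: {"type":"object","properties":{"targets":{"type":"array","items":{"type":"object","properties":{"dp":{"type":"array","items":{"type":"number"}},"turn":{"type":"number"},"jaw":{"type":"number"}}}},"grip_force":{"type":"number"}},"required":["targets"]}

```bash
ls; mkdir -p pics; cat > h.py <<'E'
from station import arm, cams
import numpy as np, cv2
def save(d,n): cv2.imwrite(f'pics/{n}.png', d['frame'][:,:,::-1])
def K(d):
    f=d['frame'].shape[0]/2/np.tan(np.radians(d['vertical_fov'])/2); return f
def proj(d,P):
    c=np.asarray(d['camera_from_world'])@np.append(P,1); f=K(d)
    return np.array([d['cx']+f*c[0]/-c[2], d['cy']-f*c[1]/-c[2]])
def ray(d,px):
    M=np.asarray(d['camera_from_world']); f=K(d)
    v=np.array([(px[0]-d['cx'])/f,-(px[1]-d['cy'])/f,-1]); R=M[:3,:3]
    o=-R.T@M[:3,3]; return o,R.T@v
def onz(d,px,z):
    o,v=ray(d,px); return o+v*(z-o[2])/v[2]
E
python3 - <<'E'
from h import *
s=arm.read_state(); print({k:np.round(v,3).tolist() for k,v in s.items()})
for n in ['scene','top']:
    d=cams.snapshot(n); save(d,n+'0'); print(n,[k for k in d],d['vertical_fov'],d['cx'],d['cy'],np.round(d['camera_from_world'],3).tolist())
    for t in ['plug_grip','dished_mid','mallet_grip','wheel','rack','candelabrum','brushpot','jar']:
        for r in cams.trace(d,t): print(t,round(r['p'],2),np.round(r['rect'],1).tolist())
E
```

```text
pics
{'time_s': 0.0, 'joint_pos': [-1.31, 0.6, -0.003, 1.6, 0.002, 0.943, -0.08], 'joint_vel': [0.0, 0.0, -0.002, 0.002, -0.001, -0.001, 0.001], 'effort': [0.001, -77.644, 1.565, -25.8, 0.012, 0.009, 0.0], 'tcp_pos': [240.163, 683.581, 252.395], 'ee_rot': [0.168, 0.986, -0.001, -0.0], 'contact_force': [-0.598, -0.691, -0.036], 'torque': [-0.039, -0.042, 0.045], 'grasp_force': 0.0, 'finger_gap': 0.998}
scene ['frame', 'vertical_fov', 'cx', 'cy', 'camera_from_world', 'shot'] 51.61503436009584 256.9704415898652 196.10583676186778 [[0.547, 0.837, -0.02, -306.413], [-0.577, 0.394, 0.715, 201.361], [0.606, -0.379, 0.699, -1435.333], [0.0, 0.0, 0.0, 1.0]]
plug_grip 0.78 [194.0, 249.2, 25.8, 29.8]
plug_grip 0.72 [235.4, 234.9, 16.3, 37.7]
plug_grip 0.65 [229.1, 281.0, 20.2, 38.2]
plug_grip 0.35 [315.9, 166.1, 54.5, 33.1]
dished_mid 0.74 [128.2, 270.2, 26.5, 31.4]
dished_mid 0.31 [383.1, 217.0, 32.8, 46.0]
mallet_grip 0.9 [243.1, 200.6, 22.6, 48.3]
wheel 0.93 [142.2, 203.8, 99.1, 104.2]
wheel 0.61 [316.5, 184.0, 65.7, 72.4]
wheel 0.4 [309.3, 272.5, 71.4, 47.2]
rack 0.7 [165.4, 275.6, 104.9, 77.5]
candelabrum 0.73 [307.8, 271.8, 73.8, 48.6]
brushpot 0.92 [383.4, 214.6, 38.6, 56.3]
jar 0.76 [170.4, 350.4, 34.6, 45.7]
top ['frame', 'vertical_fov', 'cx', 'cy', 'camera_from_world', 'shot'] 43.436875702673504 258.07213901738066 196.35850434034808 [[0.008, -1.0, 0.011, 3.638], [0.999, 0.009, 0.045, -533.065], [-0.045, 0.011, 0.999, -1421.196], [0.0, 0.0, 0.0, 1.0]]
plug_grip 0.74 [327.8, 185.9, 16.8, 14.0]
plug_grip 0.74 [254.1, 115.3, 38.5, 43.3]
plug_grip 0.66 [313.6, 145.7, 19.5, 20.7]
dished_mid 0.64 [381.8, 193.4, 24.7, 22.4]
dished_mid 0.16 [251.9, 221.2, 22.1, 27.1]
mallet_grip 0.71 [252.2, 219.8, 24.4, 25.7]
wheel 0.68 [180.2, 200.7, 67.8, 61.0]
rack 0.82 [349.9, 187.7, 89.6, 38.8]
candelabrum 0.86 [253.2, 118.0, 40.1, 43.8]
brushpot 0.82 [159.8, 128.7, 25.6, 26.2]
jar 0.66 [372.8, 129.3, 24.3, 24.3]
```

View pics/scene0.png

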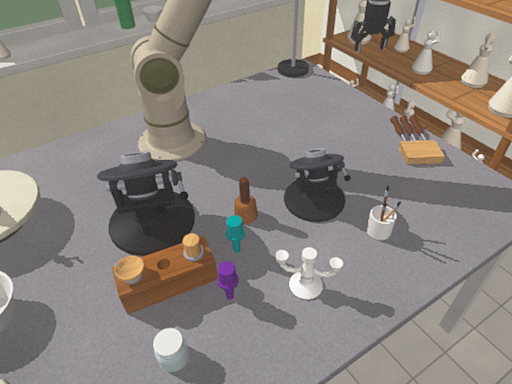

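View pics/top0.png

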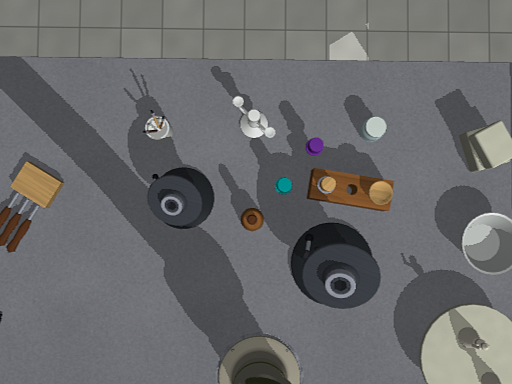

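```bash
python3 - <<'E'
from h import *
d=cams.snapshot('top'); e=cams.snapshot('scene')
for n,px,z in [('plugtop',(328,185),134),('mallet top',(252.5,219.5),142),('nose',(171.5,205.5),167),('foot',(185,197.5),5),('jar',(375,128),75),('cand',(254,122),0),('pot',(158,128),70),('rack',(350,189.5),80),('dish',(381,193),112)]:
    P=onz(d,px,z); print(n,P.round(0), proj(e,P).round(0))
for i,(im,x,y,w) in enumerate([(d,140,160,80),(e,275,140,80)]):
    cv2.imwrite(f'pics/c{i}.png',0)if 0 else None
a=d['frame'][155:245,135:235]; b=e['frame'][135:225,270:370]; c=d['frame'][140:230,230:400] 
A=cv2.resize(np.hstack([a,b]),None,fx=4,fy=4,interpolation=cv2.INTER_CUBIC)
cv2.imwrite('pics/crop1.png',A[:,:,::-1])
E
```

```text
plugtop [ 560. -181.  134.] [191. 238.]
mallet top [465.  24. 142.] [244. 180.]
nose [500. 239. 167.] [316. 151.]
foot [528. 226.   5.] [314. 200.]
jar [ 729. -325.   75.] [169. 339.]
cand [758.  22.   0.] [308. 288.]
pot [724. 297.  70.] [383. 215.]
rack [ 552. -252.   80.] [166. 263.]
dish [ 541. -332.  112.] [129. 267.]
```

View pics/crop1.png

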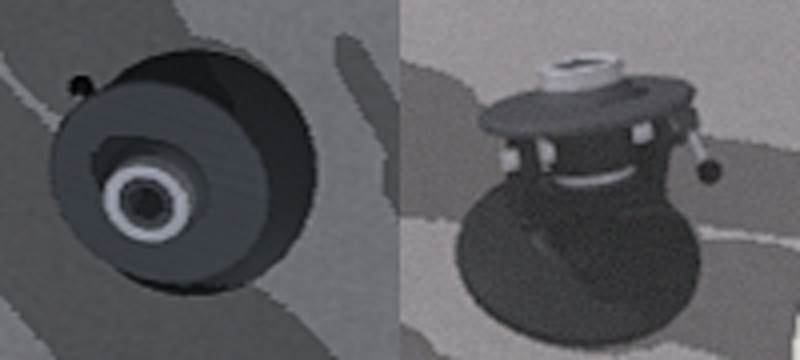

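Request:
move_arm([
  {"dp":[0.24,-0.424,0.15]},
  {"dp":[0.24,-0.424,0.15]},
  {"dp":[0.24,-0.424,0.15]},
  {"dp":[0.24,-0.424,0.15]},
  {"dp":[0.24,-0.424,0.15]},
  {"dp":[0.24,-0.424,0.15]},
  {"dp":[0.24,-0.424,0.15]},
  {"dp":[0.24,-0.424,0.15]},
  {"dp":[0.24,-0.424,0.15]},
  {"dp":[0.24,-0.424,0.15]},
])

```text
validation failed for argument at $.ta...
```

Request:
move_arm([
  {"dp":[0.24,-0.424,0.15],"turn":0,"jaw":0.085},
  {"dp":[0.24,-0.424,0.15],"turn":0,"jaw":0.085},
  {"dp":[0.24,-0.424,0.15],"turn":0,"jaw":0.085},
  {"dp":[0.24,-0.424,0.15],"turn":0,"jaw":0.085},
  {"dp":[0.24,-0.424,0.15],"turn":0,"jaw":0.085},
  {"dp":[0.24,-0.424,0.15],"turn":0,"jaw":0.085},
  {"dp":[0.24,-0.424,0.15],"turn":0,"jaw":0.085},
  {"dp":[0.24,-0.424,0.15],"turn":0,"jaw":0.085},
  {"dp":[0.24,-0.424,0.15],"turn":0,"jaw":0.085},
  {"dp":[0.24,-0.424,0.15],"turn":0,"jaw":0.085},
])

```text
time_s: 2.0
tcp_pos: [476.3, 266.3, 401.4]
ee_rot: [0.168, 0.986, 0.0, 0.0]
contact_force: [1.3, 1.5, -0.8]
finger_gap: 0.997
grasp_force: 0.0
```

```bash
python3 - <<'E'
from h import *
import pickle
d=cams.snapshot('wrist'); save(d,'w1'); pickle.dump(d,open('w1.pkl','wb'))
pickle.dump(cams.snapshot('top'),open('top.pkl','wb'))
print(d['vertical_fov'],d['cx'],d['cy'],np.round(d['camera_from_world'],3).tolist())
print(proj(d,[498,239,167]))
E
```

```text
68.33876128683072 253.40189131833574 194.2364108094479 [[0.332, 0.943, 0.002, -411.028], [-0.899, 0.317, -0.302, 426.866], [-0.285, 0.099, 0.953, -410.745], [0.0, 0.0, 0.0, 1.0]]
[238.25775741 190.70435913]
```

View pics/w1.png

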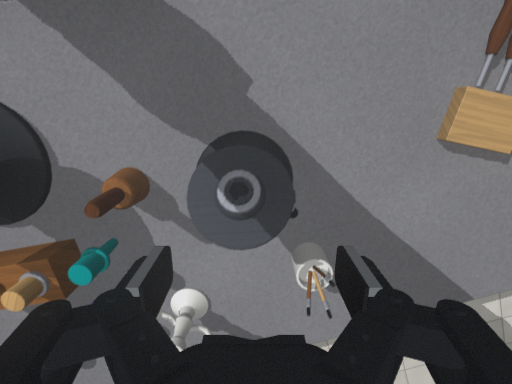

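```bash
cat > fit.py <<'E'
from h import *
import pickle
from scipy.optimize import least_squares
w=pickle.load(open('w1.pkl','rb')); t=pickle.load(open('top.pkl','rb'))
th=np.linspace(0,2*np.pi,180)
def geo(x,y,az):
    l=np.array([np.cos(az),np.sin(az),0]); a=.5*l+np.array([0,0,np.sqrt(.75)])
    u=np.array([-l[1],l[0],0]); v=np.cross(a,u); N=np.array([x,y,167.])
    ring=lambda c,r:c+r*(np.cos(th)[:,None]*u+np.sin(th)[:,None]*v)
    return N,a,ring(N,29),ring(N-26*a,76)
def P(d,Q): return np.array([proj(d,q) for q in Q])
def res(p):
    N,a,r,D=geo(*p); W=P(w,D); T=P(t,D)
    return np.r_[W[:,0].min()-187,W[:,0].max()-295,W[:,1].max()-249,P(w,r).mean(0)-[239,192],
      T[:,0].min()-147.7,T[:,0].max()-202,T[:,1].min()-175,P(t,r).mean(0)-[172,205.75]]
best=min((least_squares(res,[498,239,z]) for z in np.radians([90,180,150,210,45])),key=lambda r:r.cost)
p=best.x
print(p[:2],np.degrees(p[2]),best.fun.round(1))
N,a,r,D=geo(*p)
o=[]
for d,x0,y0 in((w,170,120),(t,135,155)):
    g=cv2.resize(d['frame'],None,fx=4,fy=4,interpolation=cv2.INTER_CUBIC)
    for q in(r,D): cv2.polylines(g,[((P(d,q)+.5)*4).astype(int)],True,(255,0,0),1)
    o.append(g[y0*4:y0*4+560,x0*4:x0*4+400] if d is t else cv2.resize(g[y0*4:y0*4+560,x0*4:x0*4+560],(400,400)))
cv2.imwrite('pics/fit.png',np.hstack([o[0],o[1][:400]])[:,:,::-1])
E
python3 fit.py
```

```text
[498.69717829 239.37379494] 164.99486281751726 [-0.6 -0.   1.7 -0.4 -0.7 -1.2 -0.4  0.6 -0.7  0.1]
```

View pics/fit.png

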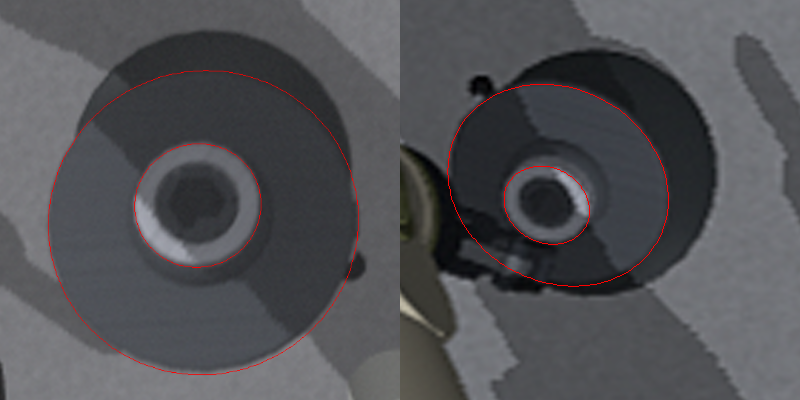

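Request:
move_arm([
  {"dp":[0.08,-0.442,-0.15],"turn":4.3,"jaw":0.085},
  {"dp":[0.08,-0.442,-0.15],"turn":4.3,"jaw":0.085},
  {"dp":[0.08,-0.442,-0.15],"turn":4.3,"jaw":0.085},
  {"dp":[0.08,-0.442,-0.15],"turn":4.3,"jaw":0.085},
  {"dp":[0.08,-0.442,-0.15],"turn":4.3,"jaw":0.085},
  {"dp":[0.08,-0.442,-0.15],"turn":4.3,"jaw":0.085},
  {"dp":[0.08,-0.442,-0.15],"turn":4.3,"jaw":0.085},
  {"dp":[0.08,-0.442,-0.15],"turn":4.3,"jaw":0.085},
  {"dp":[0.08,-0.442,-0.15],"turn":4.3,"jaw":0.085},
  {"dp":[0.08,-0.442,-0.15],"turn":4.3,"jaw":0.085},
])

```text
time_s: 3.1
tcp_pos: [555.4, -178.0, 249.1]
ee_rot: [0.133, 0.991, -0.001, -0.0]
contact_force: [0.4, 0.1, -1.0]
finger_gap: 0.992
grasp_force: 0.0
```

Request:
move_arm([
  {"dp":[0,0,0],"turn":0,"jaw":0.085},
  {"dp":[0,0,0],"turn":0,"jaw":0.085},
])

```text
time_s: 3.3
tcp_pos: [555.6, -173.5, 250.0]
ee_rot: [0.131, 0.991, 0.0, -0.0]
contact_force: [0.0, 0.6, -0.3]
finger_gap: 0.998
grasp_force: 0.0
```

```bash
python3 - <<'E'
from h import *
import pickle
d=cams.snapshot('wrist'); save(d,'w2'); pickle.dump(d,open('w2.pkl','wb'))
s=arm.read_state(); print(s['tcp_pos'],s['ee_rot'],s['time_s'])
print(proj(d,[560,-181,132]))
for r in cams.trace(d,'plug_grip'): print(r['p'],r['rect'], onz(d,r['rect'][:2],115))
E
```

```text
[ 555.78805786 -172.64533945  250.39156235] [ 1.30549913e-01  9.91441674e-01  3.46598371e-04 -8.05902105e-05] 3.35
[245.32475836 203.5023086 ]
0.75 [246.6, 194.9, 45.5, 53.1] [ 557.65990501 -179.54641182  115.        ]
0.74 [299.7, 271.8, 49.6, 72.2] [ 652.46658597 -148.93240828  115.        ]
0.65 [360.1, 161.1, 67.8, 53.7] [553.60587437 -70.9999031  115.        ]
```

View pics/w2.png

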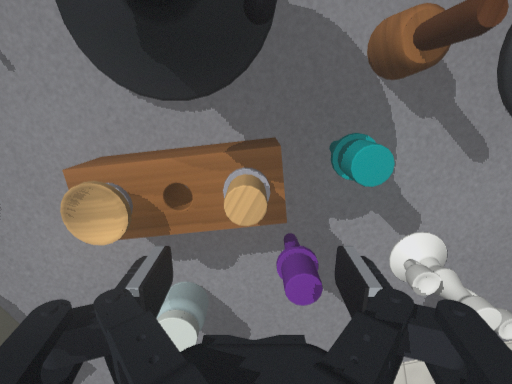

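Request:
move_arm([
  {"dp":[0.004,-0.0085,-0.04],"turn":0,"jaw":0.085},
  {"dp":[0.004,-0.0085,-0.08],"turn":0,"jaw":0.085},
  {"dp":[0.004,-0.0085,-0.115],"turn":0,"jaw":0.085},
  {"dp":[0.004,-0.0085,-0.135],"turn":0,"jaw":0.085},
  {"dp":[0.004,-0.0085,-0.135],"turn":0,"jaw":0.085},
  {"dp":[0.004,-0.0085,-0.135],"turn":0,"jaw":0.03},
  {"dp":[0.004,-0.0085,-0.135],"turn":0,"jaw":0.03},
  {"dp":[0.004,-0.0085,-0.135],"turn":0,"jaw":0.03},
  {"dp":[0.004,-0.0085,-0.135],"turn":0,"jaw":0.03},
  {"dp":[0.004,-0.0085,-0.135],"turn":0,"jaw":0.03},
], grip_force=40)

```text
time_s: 4.4
tcp_pos: [560.4, -182.4, 117.0]
ee_rot: [0.131, 0.991, 0.0, 0.001]
contact_force: [-0.5, 0.8, 7.6]
finger_gap: 0.457
grasp_force: 39.4
```

Request:
move_arm([
  {"dp":[0,0,0],"turn":0,"jaw":0.03},
  {"dp":[0,0,0],"turn":0,"jaw":0.03},
  {"dp":[0,0,0],"turn":0,"jaw":0.03},
])

```text
time_s: 4.7
tcp_pos: [560.4, -182.3, 117.0]
ee_rot: [0.131, 0.991, 0.0, 0.001]
contact_force: [-0.8, 0.9, 7.2]
finger_gap: 0.455
grasp_force: 39.4
```

Request:
move_arm([
  {"dp":[0,0,0.03],"turn":0,"jaw":0.03},
  {"dp":[0,0,0.08],"turn":0,"jaw":0.03},
  {"dp":[0,0,0.13],"turn":0,"jaw":0.03},
  {"dp":[0,0.03,0.17],"turn":0,"jaw":0.03},
  {"dp":[-0.01,0.075,0.185],"turn":0,"jaw":0.03},
  {"dp":[-0.02,0.125,0.185],"turn":0,"jaw":0.03},
  {"dp":[-0.03,0.173,0.185],"turn":0,"jaw":0.03},
  {"dp":[-0.04,0.222,0.185],"turn":0,"jaw":0.03},
  {"dp":[-0.05,0.27,0.185],"turn":0,"jaw":0.03},
  {"dp":[-0.06,0.318,0.185],"turn":0,"jaw":0.03},
], grip_force=40)

```text
time_s: 5.7
tcp_pos: [498.6, 137.4, 301.1]
ee_rot: [0.131, 0.991, 0.0, 0.0]
contact_force: [1.2, -0.3, -3.3]
finger_gap: 0.455
grasp_force: 41.5
```

Request:
move_arm([
  {"dp":[0,0.04,0],"turn":0,"jaw":0.03},
  {"dp":[0,0.08,0],"turn":0,"jaw":0.03},
  {"dp":[0,0.1,0],"turn":0,"jaw":0.03},
  {"dp":[0,0.103,0],"turn":0,"jaw":0.03},
  {"dp":[0,0.103,0],"turn":0,"jaw":0.03},
  {"dp":[0,0.103,0],"turn":0,"jaw":0.03},
])

```text
time_s: 6.3
tcp_pos: [499.7, 237.2, 300.6]
ee_rot: [0.132, 0.991, -0.0, 0.0]
contact_force: [0.1, 0.5, -2.4]
finger_gap: 0.458
grasp_force: 41.5
```

```bash
python3 - <<'E'
from h import *
d=cams.snapshot('wrist');e=cams.snapshot('scene')
s=arm.read_state(); print(s['tcp_pos'],s['ee_rot'],s['contact_force'],s['time_s'])
t=s['tcp_pos']
for im in(d,e):
  for q in([t[0],t[1],t[2]-105],[498.7,239.4,167],[t[0],t[1],t[2]+15]): print(proj(im,q).round(0))
a=cv2.resize(d['frame'][120:320,150:350],(400,400)); b=cv2.resize(e['frame'][60:220,240:400],(400,400))
cv2.imwrite('pics/w3.png',np.hstack([a,b])[:,:,::-1])
E
```

```text
[499.79637322 237.11206161 300.60385204] [ 1.31997909e-01  9.91249974e-01 -1.80941020e-04  9.41206490e-05] [-0.73697718 -0.7080285  -2.91940813] 6.4
[252. 202.]
[254. 190.]
[251. 292.]
[316. 143.]
[316. 150.]
[320. 104.]
```

View pics/w3.png

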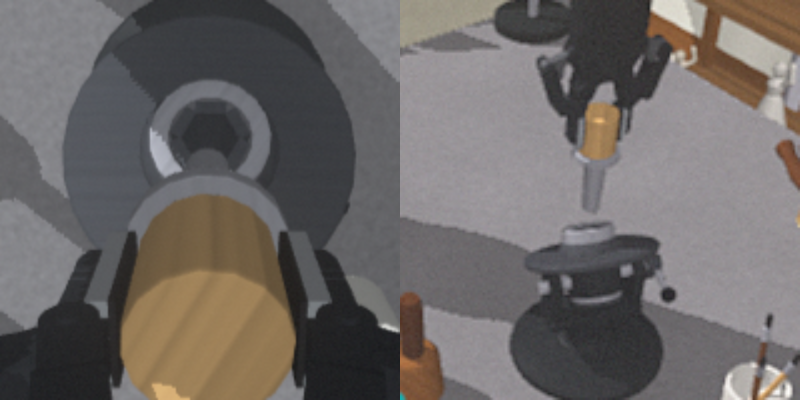

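Request:
move_arm([
  {"dp":[0,0.002,-0.015],"turn":0,"jaw":0.03},
  {"dp":[0,0.002,-0.027],"turn":0,"jaw":0.03},
  {"dp":[0,0.002,-0.033],"turn":0,"jaw":0.03},
  {"dp":[0,0.002,-0.036],"turn":0,"jaw":0.03},
  {"dp":[0,0.002,-0.038],"turn":0,"jaw":0.03},
  {"dp":[0,0.002,-0.038],"turn":0,"jaw":0.03},
], grip_force=30)

```text
time_s: 7.0
tcp_pos: [499.6, 240.2, 262.1]
ee_rot: [0.131, 0.991, -0.0, -0.0]
contact_force: [-1.5, -0.7, -6.0]
finger_gap: 0.462
grasp_force: 41.2
```

Request:
move_arm([
  {"dp":[-0.0055,0.001,-0.0003],"turn":0,"jaw":0.03},
  {"dp":[-0.011,0.0025,-0.0008],"turn":0,"jaw":0.03},
  {"dp":[-0.0165,0.004,-0.0016],"turn":0,"jaw":0.03},
  {"dp":[-0.022,0.0055,-0.0033],"turn":0,"jaw":0.03},
  {"dp":[-0.027,0.0065,-0.005],"turn":0,"jaw":0.03},
  {"dp":[-0.032,0.0078,-0.0072],"turn":0,"jaw":0.03},
  {"dp":[-0.036,0.009,-0.01],"turn":0,"jaw":0.03},
  {"dp":[-0.0395,0.0098,-0.0135],"turn":0,"jaw":0.03},
  {"dp":[-0.043,0.0108,-0.0167],"turn":0,"jaw":0.03},
  {"dp":[-0.043,0.0108,-0.0167],"turn":0,"jaw":0.03},
], grip_force=30)

```text
time_s: 8.0
tcp_pos: [456.9, 251.7, 246.5]
ee_rot: [0.131, 0.991, 0.001, 0.001]
contact_force: [4.0, -2.8, 3.1]
finger_gap: 0.453
grasp_force: 45.0
```

```bash
python3 - <<'E'
from h import *
d=cams.snapshot('wrist');e=cams.snapshot('scene')
s=arm.read_state(); print(s['tcp_pos'],s['ee_rot'],s['contact_force'],s['grasp_force'],s['time_s'])
a=cv2.resize(d['frame'][120:320,150:350],(400,400)); b=cv2.resize(e['frame'][80:200,250:370],(400,400),interpolation=cv2.INTER_CUBIC)
cv2.imwrite('pics/w4.png',np.hstack([a,b])[:,:,::-1])
E
```

```text
[457.13490608 251.65758186 246.39982818] [1.30980589e-01 9.91384491e-01 5.06722471e-04 7.87238127e-04] [ 1.26834337 -3.05196825  4.47056282] 45.0911146402359 8.1
```

View pics/w4.png

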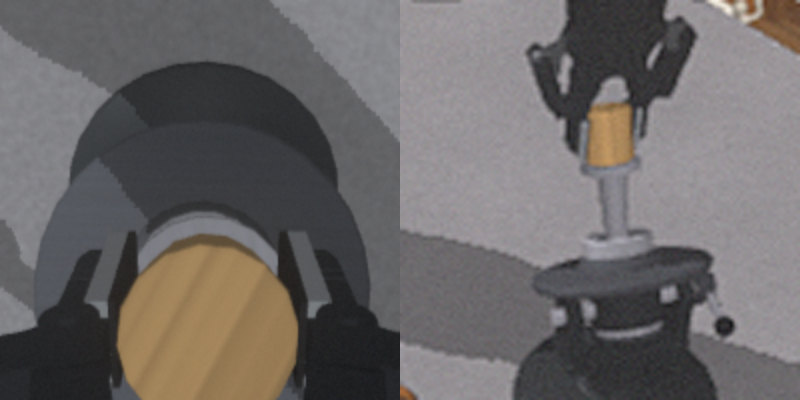

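Request:
move_arm([
  {"dp":[0.0023,-0.0009,-0.0043],"turn":0,"jaw":0.03},
  {"dp":[0.0046,-0.0018,-0.0087],"turn":0,"jaw":0.03},
  {"dp":[0.0069,-0.0025,-0.013],"turn":0,"jaw":0.03},
  {"dp":[0.0093,-0.0032,-0.0173],"turn":0,"jaw":0.03},
  {"dp":[0.0116,-0.004,-0.0217],"turn":0,"jaw":0.03},
  {"dp":[0.0139,-0.0047,-0.026],"turn":0,"jaw":0.03},
  {"dp":[0.0162,-0.0054,-0.0303],"turn":0,"jaw":0.03},
  {"dp":[0.0176,-0.0058,-0.033],"turn":0,"jaw":0.03},
], grip_force=25)

```text
time_s: 8.9
tcp_pos: [474.0, 245.7, 213.1]
ee_rot: [0.131, 0.991, 0.0, -0.0]
contact_force: [-5.9, -3.6, 14.5]
finger_gap: 0.458
grasp_force: 46.1
```

```bash
python3 - <<'E'
from h import *
d=cams.snapshot('wrist');e=cams.snapshot('scene')
s=arm.read_state(); print(s['tcp_pos'],s['ee_rot'],s['contact_force'],s['torque'],s['grasp_force'],s['time_s'])
a=cv2.resize(d['frame'][120:320,150:350],(400,400)); b=cv2.resize(e['frame'][100:200,265:365],(400,400),interpolation=cv2.INTER_CUBIC)
cv2.imwrite('pics/w5.png',np.hstack([a,b])[:,:,::-1])
E
```

```text
[474.05010377 245.5581789  212.63225357] [ 1.31106733e-01  9.91368217e-01 -1.14657849e-04 -2.62300844e-04] [ 0.98486604 -2.13790909  0.29750555] [-0.69760082 -0.58557798 -0.09319936] 44.715229868888855 9.0
```

View pics/w5.png

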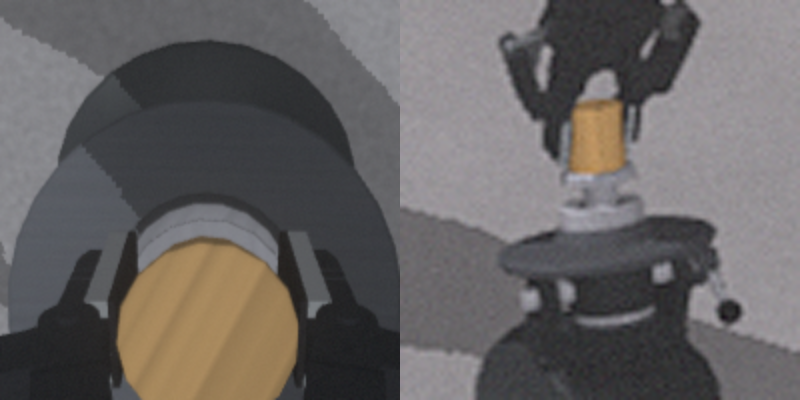

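Request:
move_arm([
  {"dp":[0.001,-0.0003,-0.0017],"turn":0,"jaw":0.03},
  {"dp":[0.002,-0.0005,-0.0035],"turn":0,"jaw":0.03},
  {"dp":[0.002,-0.0005,-0.0035],"turn":0,"jaw":0.03},
])

```text
time_s: 9.3
tcp_pos: [474.7, 245.5, 209.4]
ee_rot: [0.131, 0.991, -0.0, -0.001]
contact_force: [-5.0, -0.7, 7.3]
finger_gap: 0.456
grasp_force: 45.7
```

Request:
move_arm([
  {"dp":[0.001,-0.0003,-0.0017],"turn":0,"jaw":0.03},
  {"dp":[0.0015,-0.0004,-0.0026],"turn":0,"jaw":0.03},
  {"dp":[0.0015,-0.0004,-0.0026],"turn":0,"jaw":0.03},
])

```text
time_s: 9.6
tcp_pos: [475.5, 245.2, 207.2]
ee_rot: [0.131, 0.991, -0.0, -0.002]
contact_force: [-9.3, -0.7, 15.7]
finger_gap: 0.458
grasp_force: 46.4
```

Request:
move_arm([
  {"dp":[-0.001,0.0003,0.0017],"turn":0,"jaw":0.045},
  {"dp":[-0.001,0.0003,0.0017],"turn":0,"jaw":0.06},
  {"dp":[-0.001,0.0003,0.0017],"turn":0,"jaw":0.085},
  {"dp":[-0.001,0.0003,0.0017],"turn":0,"jaw":0.085},
  {"dp":[-0.001,0.0003,0.0017],"turn":0,"jaw":0.085},
  {"dp":[-0.001,0.0003,0.0017],"turn":0,"jaw":0.085},
  {"dp":[0,0,0.02],"turn":0,"jaw":0.085},
  {"dp":[0,0,0.06],"turn":0,"jaw":0.085},
  {"dp":[0,0,0.1],"turn":0,"jaw":0.085},
  {"dp":[0,0,0.1],"turn":0,"jaw":0.085},
])

```text
time_s: 10.6
tcp_pos: [479.8, 245.6, 311.3]
ee_rot: [0.131, 0.991, 0.003, 0.003]
contact_force: [-0.3, -0.5, 0.3]
finger_gap: 0.997
grasp_force: 0.0
```

```bash
python3 - <<'E'
from h import *
s=arm.read_state(); print(s['tcp_pos'],s['contact_force'],s['finger_gap'],s['time_s'])
N=np.array([498.7,239.4,167]);a=np.array([-.483,.129,.866])
for n in('wrist','scene','top'):
  d=cams.snapshot(n)
  for r in cams.trace(d,'plug_grip'): print(n,round(r['p'],2),np.round(r['rect'],1))
  print([proj(d,N+q*a).round(1).tolist() for q in(0,8,38,60)])
  if n=='top':
    for r in cams.trace(d,'mallet_grip'): print('mallet',r['p'],r['rect'])
  if n=='scene': cv2.imwrite('pics/rel.png',cv2.resize(d['frame'][100:200,265:365],(400,400),interpolation=cv2.INTER_CUBIC)[:,:,::-1])
E
```

```text
[479.82474388 245.62079155 311.32717864] [-0.2934542  -0.45510257  0.28424347] 0.9973949689767106 10.6
wrist 0.71 [ 56.4 277.3  73.4  62.2]
wrist 0.39 [248.8 215.1 140.9 139.9]
[[250.3, 206.9], [250.3, 205.5], [250.1, 199.5], [249.9, 194.1]]
scene 0.96 [234.1 235.7  17.2  36.8]
scene 0.88 [225.4 279.1  20.6  37.8]
scene 0.76 [311.3 141.2  20.   24.3]
scene 0.69 [168.9 350.   32.   48.6]
[[315.5, 150.5], [315.2, 147.6], [313.7, 137.0], [312.6, 129.1]]
top 0.78 [314.9 145.2  18.6  20. ]
top 0.66 [173.9 205.9  11.9  12.4]
top 0.66 [285.4 183.5  24.9  16.6]
[[171.2, 205.9], [170.3, 207.3], [167.0, 212.7], [164.5, 216.8]]
mallet 0.76 [252.9, 221.4, 19.8, 26.5]
```

Request:
move_arm([
  {"dp":[-0.003,-0.048,-0.005],"turn":0,"jaw":0.085},
  {"dp":[-0.006,-0.096,-0.01],"turn":0,"jaw":0.085},
  {"dp":[-0.01,-0.144,-0.03],"turn":0,"jaw":0.085},
  {"dp":[-0.013,-0.19,-0.05],"turn":0,"jaw":0.085},
  {"dp":[-0.015,-0.222,-0.06],"turn":0,"jaw":0.085},
  {"dp":[-0.015,-0.222,-0.06],"turn":0,"jaw":0.085},
  {"dp":[-0.015,-0.222,-0.06],"turn":0,"jaw":0.085},
])

```text
time_s: 11.65
tcp_pos: [462.6, 22.2, 246.0]
ee_rot: [0.132, 0.991, -0.0, -0.001]
contact_force: [0.0, 1.0, -0.3]
finger_gap: 0.992
grasp_force: 0.0
```

```bash
python3 - <<'E'
from h import *
s=arm.read_state(); print(s['tcp_pos'],s['contact_force'],s['time_s'])
M=np.array([465,24,0.])
N=np.array([498.7,239.4,167]);a=np.array([-.483,.129,.866])
for n in('wrist','top','scene'):
  d=cams.snapshot(n)
  for r in cams.trace(d,'mallet_grip')[:2]:
    m=r['pixels']; ys,xs=np.nonzero(m); print(n,round(r['p'],2),np.round(r['rect'],1))
    if n=='wrist': # horizontal extents by row
      for y in range(ys.min(),ys.max()+1,6): q=xs[ys==y]; print(y,q.min(),q.max(),end='; ')
  print([proj(d,M+[0,0,z]).round(1).tolist() for z in(0,62,105,142)])
  if n!='wrist':
   for r in cams.trace(d,'plug_grip'):
    if r['rect'][1]<150 or n=='top': print('plug',n,r['p'],np.round(r['rect'],1))
  if n=='scene':
   u=np.array([.259,.966,0]);v=np.cross(a,u);th=np.linspace(0,6.28,60)
   for pr in(4,6,8,10,12):
     Q=np.vstack([[proj(d,N+(pr+h)*a+r*(np.cos(t)*u+np.sin(t)*v)) for t in th] for h,r in((52,20),(8,25),(0,25),(-68-0,9))][:3]); print(pr,Q.min(0).round(1),Q.max(0).round(1))
E
```

```text
[462.56364191  22.17895024 246.00727959] [ 0.01824272  0.99192573 -0.29497087] 11.65
wrist 0.64 [258.2 176.2  53.3  73.5]
141 253 256; 147 238 274; 153 234 278; 159 231 281; 165 230 282; 171 229 282; 177 230 282; 183 232 281; 189 234 279; 195 239 274; 201 242 272; 207 246 267; [[254.4, 168.3], [254.6, 180.2], [254.8, 191.4], [255.1, 204.3]]
[[252.6, 219.2], [252.6, 219.3], [252.6, 219.3], [252.5, 219.3]]
plug top 0.93 [169.1 211.6  24.2  22.4]
plug top 0.73 [282.2 184.5  21.1  20. ]
plug top 0.47 [315.9 145.2  21.1  16.9]
scene 0.93 [244.6 200.1  25.1  49.6]
[[246.0, 215.8], [245.1, 200.8], [244.5, 189.7], [243.9, 179.7]]
plug scene 0.76 [313.4 139.7  20.8  24.4]
4 [305.5 129.1] [324.4 151.2]
6 [305.4 128.3] [324.3 150.4]
8 [305.3 127.6] [324.2 149.7]
10 [305.2 126.9] [324.1 149. ]
12 [305.1 126.2] [324.  148.3]
```

Request:
move_arm([
  {"dp":[0.0025,0.003,-0.045],"turn":0,"jaw":0.085},
  {"dp":[0.0025,0.003,-0.09],"turn":0,"jaw":0.085},
  {"dp":[0.0025,0.003,-0.125],"turn":0,"jaw":0.085},
  {"dp":[0.0025,0.003,-0.138],"turn":0,"jaw":0.085},
  {"dp":[0.0025,0.003,-0.138],"turn":0,"jaw":0.06},
  {"dp":[0.0025,0.003,-0.138],"turn":0,"jaw":0.04},
  {"dp":[0.0025,0.003,-0.138],"turn":0,"jaw":0.02},
  {"dp":[0.0025,0.003,-0.138],"turn":0,"jaw":0.02},
  {"dp":[0.0025,0.003,-0.138],"turn":0,"jaw":0.02},
  {"dp":[0.0025,0.003,-0.138],"turn":0,"jaw":0.02},
], grip_force=30)

```text
time_s: 13.05
tcp_pos: [465.9, 25.7, 109.5]
ee_rot: [0.131, 0.991, 0.0, 0.001]
contact_force: [-1.1, -0.7, 9.4]
finger_gap: 0.319
grasp_force: 32.0
```

Request:
move_arm([
  {"dp":[0,0,0],"turn":0,"jaw":0.02},
  {"dp":[0,0,0],"turn":0,"jaw":0.02},
  {"dp":[0,0,0.03],"turn":0,"jaw":0.02},
  {"dp":[0,0,0.05],"turn":0,"jaw":0.02},
  {"dp":[0,0,0.05],"turn":0,"jaw":0.02},
  {"dp":[0,0,0.05],"turn":0,"jaw":0.02},
])

```text
time_s: 13.65
tcp_pos: [465.3, 26.0, 158.8]
ee_rot: [0.131, 0.991, 0.0, 0.001]
contact_force: [-0.5, 0.7, -2.3]
finger_gap: 0.322
grasp_force: 31.4
```

Request:
move_arm([
  {"dp":[0,0,0.045],"turn":0,"jaw":0.02},
  {"dp":[0,0,0.09],"turn":0,"jaw":0.02},
  {"dp":[0,0,0.135],"turn":0,"jaw":0.02},
  {"dp":[0,0.02,0.175],"turn":0,"jaw":0.02},
  {"dp":[0,0.055,0.2],"turn":0,"jaw":0.02},
  {"dp":[0,0.1,0.2],"turn":0,"jaw":0.02},
  {"dp":[0.001,0.145,0.2],"turn":0,"jaw":0.02},
  {"dp":[0.0015,0.19,0.2],"turn":0,"jaw":0.02},
  {"dp":[0.0015,0.215,0.2],"turn":0,"jaw":0.02},
  {"dp":[0.0015,0.222,0.2],"turn":0,"jaw":0.02},
])

```text
time_s: 14.65
tcp_pos: [465.8, 251.4, 356.7]
ee_rot: [0.129, 0.992, -0.0, -0.001]
contact_force: [0.9, -0.3, -3.4]
finger_gap: 0.319
grasp_force: 31.2
```

Request:
move_arm([
  {"dp":[0,0,0],"turn":0,"jaw":0.02},
  {"dp":[0,0,0],"turn":0,"jaw":0.02},
])

```text
time_s: 14.85
tcp_pos: [466.7, 246.4, 357.7]
ee_rot: [0.132, 0.991, -0.001, -0.001]
contact_force: [0.5, -0.8, -3.6]
finger_gap: 0.32
grasp_force: 31.2
```

```bash
python3 - <<'E'
from h import *
s=arm.read_state(); t=s['tcp_pos'];print(t,s['contact_force'],s['time_s'])
d=cams.snapshot('scene')
for k in('mallet_grip','plug_grip'):
  for r in cams.trace(d,k):
    if r['rect'][0]>290: print(k,r['p'],np.round(r['rect'],1))
print([proj(d,[t[0],t[1],t[2]-z]).round(1).tolist() for z in(109,47)])
E
```

```text
[466.72310502 246.39032259 357.70269897] [ 0.46972379 -0.76932802 -3.56298448] 14.85
mallet_grip 0.84 [311.   97.5  23.4  56.6]
plug_grip 0.61 [312.5 139.8  16.8  23.6]
[[312.5, 119.5], [314.4, 99.1]]
```

Request:
move_arm([
  {"dp":[0,0.0015,-0.008],"turn":0,"jaw":0.02},
  {"dp":[0,0.0015,-0.014],"turn":0,"jaw":0.02},
  {"dp":[0,0.0015,-0.017],"turn":0,"jaw":0.02},
  {"dp":[0,0.0015,-0.018],"turn":0,"jaw":0.02},
])

```text
time_s: 15.4
tcp_pos: [466.6, 249.0, 340.0]
ee_rot: [0.131, 0.991, -0.0, -0.0]
contact_force: [-0.3, 0.2, -2.1]
finger_gap: 0.321
grasp_force: 31.3
```

Request:
move_arm([
  {"dp":[0,0,-0.001],"turn":0,"jaw":0.02},
  {"dp":[0,0,-0.002],"turn":0,"jaw":0.02},
])

```text
time_s: 15.6
tcp_pos: [466.9, 249.3, 338.6]
ee_rot: [0.131, 0.991, 0.0, 0.0]
contact_force: [-0.7, 0.4, -2.9]
finger_gap: 0.317
grasp_force: 31.3
```

Request:
move_arm([
  {"dp":[0,0,-0.001],"turn":0,"jaw":0.02},
  {"dp":[0,0,-0.002],"turn":0,"jaw":0.02},
])

```text
time_s: 15.8
tcp_pos: [466.9, 249.4, 336.8]
ee_rot: [0.131, 0.991, 0.0, 0.0]
contact_force: [-0.2, 0.1, 1.1]
finger_gap: 0.322
grasp_force: 31.4
```

Request:
move_arm([
  {"dp":[0,0,-0.001],"turn":0,"jaw":0.02},
  {"dp":[0,0,-0.002],"turn":0,"jaw":0.02},
])

```text
time_s: 16.0
tcp_pos: [467.1, 249.5, 335.1]
ee_rot: [0.131, 0.991, 0.0, 0.0]
contact_force: [-0.5, 0.2, 4.7]
finger_gap: 0.321
grasp_force: 31.7
```

Request:
move_arm([
  {"dp":[-0.0071,0.0017,-0.0017],"turn":0,"jaw":0.02},
  {"dp":[-0.0141,0.0034,-0.0038],"turn":0,"jaw":0.02},
  {"dp":[-0.021,0.005,-0.0065],"turn":0,"jaw":0.02},
  {"dp":[-0.0276,0.0066,-0.0096],"turn":0,"jaw":0.02},
  {"dp":[-0.034,0.0081,-0.0133],"turn":0,"jaw":0.02},
])

```text
time_s: 16.5
tcp_pos: [431.9, 257.9, 321.3]
ee_rot: [0.131, 0.991, 0.0, 0.0]
contact_force: [-0.5, 1.0, 5.2]
finger_gap: 0.316
grasp_force: 32.4
```

```bash
python3 - <<'E'
from h import *
s=arm.read_state(); t=s['tcp_pos'];print(t,s['contact_force'],s['time_s'])
d=cams.snapshot('wrist'); e=cams.snapshot('scene')
a=cv2.resize(d['frame'][100:384,100:400],(400,379)); b=cv2.resize(e['frame'][60:180,250:370],(379,379),interpolation=cv2.INTER_CUBIC)
cv2.imwrite('pics/w6.png',np.hstack([a,b])[:,:,::-1])
E
```

```text
[431.91726552 257.86888424 321.32563545] [-0.49231837  0.97823145  5.15362656] 16.5
```

View pics/w6.png

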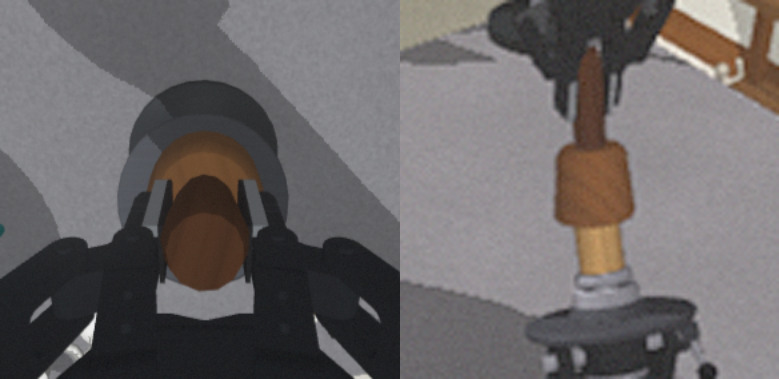

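Request:
move_arm([
  {"dp":[-0.0031,0.0006,-0.002],"turn":0,"jaw":0.02},
  {"dp":[-0.0062,0.0014,-0.004],"turn":0,"jaw":0.02},
  {"dp":[-0.009,0.002,-0.0062],"turn":0,"jaw":0.02},
  {"dp":[-0.012,0.0028,-0.0086],"turn":0,"jaw":0.02},
  {"dp":[-0.0149,0.0035,-0.011],"turn":0,"jaw":0.02},
  {"dp":[-0.0149,0.0035,-0.011],"turn":0,"jaw":0.02},
])

```text
time_s: 17.2
tcp_pos: [417.3, 261.1, 310.1]
ee_rot: [0.131, 0.991, -0.0, -0.0]
contact_force: [-0.6, 1.2, 3.2]
finger_gap: 0.321
grasp_force: 33.0
```

Request:
move_arm([
  {"dp":[0,0,0],"turn":0,"jaw":0.01},
  {"dp":[0,0,0],"turn":0,"jaw":0.01},
  {"dp":[0,0,0],"turn":0,"jaw":0.01},
  {"dp":[0.0007,-0.0002,-0.0013],"turn":0,"jaw":0.01},
  {"dp":[0.0014,-0.0004,-0.0026],"turn":0,"jaw":0.01},
  {"dp":[0.0014,-0.0004,-0.0026],"turn":0,"jaw":0.01},
], grip_force=90)

```text
time_s: 17.8
tcp_pos: [419.4, 260.6, 307.8]
ee_rot: [0.131, 0.991, 0.0, 0.0]
contact_force: [-1.3, 1.1, 5.1]
finger_gap: 0.303
grasp_force: 88.2
```

Request:
move_arm([
  {"dp":[0.0007,-0.0002,-0.0013],"turn":0,"jaw":0.01},
  {"dp":[0.0014,-0.0004,-0.0026],"turn":0,"jaw":0.01},
  {"dp":[0.0014,-0.0004,-0.0026],"turn":0,"jaw":0.01},
])

```text
time_s: 18.1
tcp_pos: [420.0, 260.8, 306.2]
ee_rot: [0.131, 0.991, 0.001, -0.0]
contact_force: [-8.8, 1.2, 18.0]
finger_gap: 0.311
grasp_force: 89.7
```

Request:
move_arm([
  {"dp":[0.0007,-0.0002,-0.0013],"turn":0,"jaw":0.01},
  {"dp":[0.0014,-0.0004,-0.0026],"turn":0,"jaw":0.01},
  {"dp":[0.0014,-0.0004,-0.0026],"turn":0,"jaw":0.01},
])

```text
time_s: 18.4
tcp_pos: [419.2, 261.5, 304.4]
ee_rot: [0.13, 0.991, 0.001, -0.002]
contact_force: [-19.3, 3.9, 31.8]
finger_gap: 0.311
grasp_force: 90.5
```

Request:
move_arm([
  {"dp":[0.0007,-0.0002,-0.0013],"turn":0,"jaw":0.01},
  {"dp":[0.0014,-0.0004,-0.0026],"turn":0,"jaw":0.01},
  {"dp":[0.0014,-0.0004,-0.0026],"turn":0,"jaw":0.01},
])

```text
time_s: 18.7
tcp_pos: [419.1, 261.9, 304.0]
ee_rot: [0.13, 0.991, 0.002, -0.003]
contact_force: [-33.1, 3.1, 61.3]
finger_gap: 0.309
grasp_force: 94.7
```

Request:
move_arm([
  {"dp":[-0.004,0.001,0.006],"turn":0,"jaw":0.01},
  {"dp":[-0.01,0.002,0.016],"turn":0,"jaw":0.01},
  {"dp":[-0.02,0.005,0.036],"turn":0,"jaw":0.01},
  {"dp":[-0.03,0.008,0.06],"turn":0,"jaw":0.01},
  {"dp":[-0.03,0.008,0.09],"turn":0,"jaw":0.01},
  {"dp":[-0.03,0.008,0.09],"turn":0,"jaw":0.01},
  {"dp":[-0.03,0.008,0.09],"turn":0,"jaw":0.01},
])

```text
time_s: 19.4
tcp_pos: [393.4, 266.9, 389.6]
ee_rot: [0.131, 0.991, -0.0, 0.0]
contact_force: [0.2, 0.4, -2.9]
finger_gap: 0.309
grasp_force: 89.3
```

```bash
cat > chk.py <<'E'
from h import *
s=arm.read_state(); print(s['tcp_pos'],s['contact_force'],s['time_s'])
N=np.array([498.7,239.4,167]);a=np.array([-.483,.129,.866]);u=np.array([.259,.966,0]);v=np.cross(a,u);th=np.linspace(0,6.28,60)
for n in('scene','top'):
  d=cams.snapshot(n)
  for k in('plug_grip','mallet_grip'):
   for r in cams.trace(d,k):
     if k[0]=='m' or (abs(r['rect'][:2]-proj(d,N+30*a))).max()<25: print(n,k,round(r['p'],2),np.round(r['rect'],1)); 
  for pr in(0,3,7):
     Q=np.vstack([[proj(d,N+(pr+h)*a+r*(np.cos(t)*u+np.sin(t)*v)) for t in th] for h,r in((52,20),(8,25),(0,25))]); m,M=Q.min(0),Q.max(0);print(pr,((m+M)/2).round(1),(M-m).round(1))
E
python3 chk.py
```

```text
[393.35658696 266.86993294 389.64449605] [ 0.22291549  0.39223095 -2.87114722] 19.4
scene plug_grip 0.57 [313.4 141.9  18.3  25.7]
scene mallet_grip 0.64 [309.9  71.8  25.   58.2]
0 [315.2 141.5] [18.8 22.1]
3 [315.  140.5] [18.8 22.1]
7 [314.8 139. ] [18.8 22.1]
top plug_grip 0.89 [172.2 210.9  23.3  21.4]
top mallet_grip 0.63 [152.5 235.8  34.8  35.7]
0 [169.1 209.8] [22.7 24.7]
3 [168.7 210.3] [22.7 24.8]
7 [168.3 211.1] [22.8 24.9]
```

```bash
python3 - <<'E'
from h import *
N=np.array([498.7,239.4,167]);a=np.array([-.483,.129,.866])
d=cams.snapshot('scene'); M=np.asarray(d['camera_from_world']); C=-M[:3,:3].T@M[:3,3]
w=C-N; w-=a*(w@a); w/=np.linalg.norm(w)
g=cv2.cvtColor(d['frame'],cv2.COLOR_RGB2GRAY).astype(np.float32)
g0=cv2.cvtColor(cv2.imread('pics/rel.png'),cv2.COLOR_BGR2GRAY).astype(np.float32)
for h in range(-20,40,2):
    p=proj(d,N+h*a+(29 if h<0 else 25)*w)
    pts=p+np.array([[-2,0],[0,0],[2,0]]); 
    f=lambda im,q:cv2.remap(im,q[:,:1].astype(np.float32),q[:,1:].astype(np.float32),cv2.INTER_LINEAR).mean()
    print(h,p.round(1),int(f(g,pts)),'before',int(f(g0,(pts-[265,100]+.5)*4-.5)))
E
```

```text
-20 [316.8 159.5] 80 before 83
-18 [316.7 158.8] 82 before 82
-16 [316.6 158.1] 80 before 80
-14 [316.5 157.4] 94 before 93
-12 [316.4 156.6] 112 before 118
-10 [316.3 155.9] 133 before 138
-8 [316.2 155.2] 138 before 144
-6 [316.1 154.5] 138 before 143
-4 [316.  153.8] 136 before 140
-2 [315.9 153.1] 137 before 139
0 [315.8 152.1] 149 before 156
2 [315.7 151.4] 145 before 151
4 [315.6 150.6] 139 before 136
6 [315.5 149.9] 136 before 126
8 [315.4 149.2] 138 before 128
10 [315.3 148.5] 135 before 136
12 [315.2 147.8] 135 before 143
14 [315.1 147. ] 141 before 145
16 [315.  146.3] 145 before 128
18 [314.9 145.6] 145 before 123
20 [314.8 144.9] 145 before 139
22 [314.7 144.1] 146 before 150
24 [314.6 143.4] 146 before 151
26 [314.5 142.7] 145 before 148
28 [314.4 142. ] 145 before 149
30 [314.3 141.2] 145 before 148
32 [314.2 140.5] 145 before 149
34 [314.1 139.8] 145 before 150
36 [314.  139.1] 147 before 149
38 [313.9 138.3] 147 before 150
```

Request:
move_arm([
  {"dp":[0.005,-0.048,0],"turn":0,"jaw":0.01},
  {"dp":[0.012,-0.095,0],"turn":0,"jaw":0.01},
  {"dp":[0.02,-0.142,-0.005],"turn":0,"jaw":0.01},
  {"dp":[0.03,-0.18,-0.03],"turn":0,"jaw":0.01},
  {"dp":[0.04,-0.21,-0.06],"turn":0,"jaw":0.01},
  {"dp":[0.05,-0.226,-0.1],"turn":0,"jaw":0.01},
  {"dp":[0.052,-0.226,-0.145],"turn":0,"jaw":0.01},
  {"dp":[0.052,-0.226,-0.19],"turn":0,"jaw":0.01},
  {"dp":[0.052,-0.226,-0.225],"turn":0,"jaw":0.01},
  {"dp":[0.052,-0.226,-0.235],"turn":0,"jaw":0.01},
])

```text
time_s: 20.75
tcp_pos: [444.1, 40.9, 152.0]
ee_rot: [0.131, 0.991, -0.001, -0.002]
contact_force: [0.4, -0.1, -2.1]
finger_gap: 0.312
grasp_force: 89.4
```

Request:
move_arm([
  {"dp":[0,0,-0.01],"turn":0,"jaw":0.01},
  {"dp":[0,0,-0.018],"turn":0,"jaw":0.01},
  {"dp":[0,0,-0.02],"turn":0,"jaw":0.01},
  {"dp":[0,0,-0.02],"turn":0,"jaw":0.01},
], grip_force=40)

```text
time_s: 21.15
tcp_pos: [445.9, 41.4, 135.6]
ee_rot: [0.131, 0.991, 0.0, 0.001]
contact_force: [-0.5, 0.1, -2.0]
finger_gap: 0.31
grasp_force: 89.4
```

```bash
python3 - <<'E'
from h import *
s=arm.read_state(); t=np.array(s['tcp_pos']); print(t,s['contact_force'],s['grasp_force'],s['time_s'])
d=cams.snapshot('scene')
l=np.array([-.966,.259,0]);z=np.array([0,0,1.]);u=np.array([.259,.966,0]);ph=np.linspace(0,6.28,40)
for r in cams.trace(d,'mallet_grip')[:2]:
    m=r['pixels'];ys,xs=np.nonzero(m);print(round(r['p'],2),np.round(r['rect'],1),[xs.min(),xs.max(),ys.min(),ys.max()])
for deg in(0,15,20,25,30,35):
    q=np.radians(deg);n=np.sin(q)*l+np.cos(q)*z;f=np.cos(q)*l-np.sin(q)*z;p=t-3*z
    Q=np.array([proj(d,p+h*n+R*(np.cos(x)*f+np.sin(x)*u)) for h,R in((-106,30),(-50,33),(36,13)) for x in ph])
    print(deg,np.r_[Q.min(0)[0],Q.max(0)[0],Q.min(0)[1],Q.max(0)[1]].round(1))
E
```

```text
[445.91651791  41.38492937 135.55048908] [-0.45990057  0.09102308 -1.97803865] 89.43596720695496 21.15
0.66 [252.2 187.8  25.3  55. ] [np.int64(238), np.int64(263), np.int64(162), np.int64(216)]
0.55 [169.4 350.4  37.4  48.2] [np.int64(153), np.int64(187), np.int64(328), np.int64(371)]
0 [234.8 258.2 162.8 210.6]
15 [236.1 260.4 162.1 214.4]
20 [236.6 261.3 162.  215.2]
25 [237.  262.2 162.  215.8]
30 [237.4 263.1 162.1 216.1]
35 [237.7 263.9 162.1 216.3]
```

Request:
move_arm([
  {"dp":[0,0,-0.012],"turn":0,"jaw":0.01},
  {"dp":[0,0,-0.02],"turn":0,"jaw":0.01},
  {"dp":[0,0,-0.023],"turn":0,"jaw":0.01},
  {"dp":[0,0,-0.023],"turn":0,"jaw":0.01},
], grip_force=20)

```text
time_s: 21.65
tcp_pos: [445.4, 41.2, 111.7]
ee_rot: [0.131, 0.991, -0.0, -0.0]
contact_force: [0.1, 0.8, -2.9]
finger_gap: 0.307
grasp_force: 89.4
```

Request:
move_arm([
  {"dp":[0,0,-0.001],"turn":0,"jaw":0.01},
  {"dp":[0,0,-0.002],"turn":0,"jaw":0.01},
])

```text
time_s: 21.85
tcp_pos: [445.4, 41.3, 110.5]
ee_rot: [0.131, 0.991, 0.0, 0.0]
contact_force: [-3.9, -0.4, 20.1]
finger_gap: 0.311
grasp_force: 91.1
```

Request:
move_arm([
  {"dp":[0,0,0.001],"turn":0,"jaw":0.0265},
], grip_force=20)

```text
time_s: 21.95
tcp_pos: [445.5, 41.2, 111.3]
ee_rot: [0.131, 0.991, 0.0, 0.0]
contact_force: [-0.8, 0.5, -1.9]
finger_gap: 0.306
grasp_force: 90.0
```

Request:
move_arm([
  {"dp":[0,0,-0.0005],"turn":0,"jaw":0.0275},
])

```text
time_s: 22.05
tcp_pos: [445.7, 41.3, 110.8]
ee_rot: [0.131, 0.991, 0.0, 0.0]
contact_force: [-1.2, -0.8, 3.1]
finger_gap: 0.322
grasp_force: 17.0
```

Request:
move_arm([
  {"dp":[0,0,0],"turn":0,"jaw":0.028},
])

```text
time_s: 22.15
tcp_pos: [445.7, 41.3, 110.6]
ee_rot: [0.131, 0.991, 0.0, 0.0]
contact_force: [0.5, 0.1, -1.1]
finger_gap: 0.327
grasp_force: 0.0
```

Request:
move_arm([
  {"dp":[0,0,0],"turn":0,"jaw":0.024},
], grip_force=20)

```text
time_s: 22.25
tcp_pos: [445.7, 41.3, 110.5]
ee_rot: [0.131, 0.991, 0.0, 0.0]
contact_force: [0.5, -0.7, 2.1]
finger_gap: 0.323
grasp_force: 19.8
```

```bash
cat > mt.py <<'E'
from h import *
from scipy.optimize import least_squares
s=arm.read_state(); t=np.array(s['tcp_pos']); print(t,s['contact_force'],s['grasp_force'],s['finger_gap'],s['time_s'])
d=cams.snapshot('scene')
l=np.array([-.966,.259,0]);z=np.array([0,0,1.]);u=np.array([.259,.966,0]);ph=np.linspace(0,6.28,40)
for r in cams.trace(d,'mallet_grip')[:1]:
    m=r['pixels'];ys,xs=np.nonzero(m);print(round(r['p'],2),[xs.min(),xs.max(),ys.min(),ys.max()],[round(xs[ys==y].mean(),1) for y in range(ys.min()+2,ys.max(),6)])
for deg in(-20,-10,0,10,20,30,40):
    q=np.radians(deg);n=np.sin(q)*l+np.cos(q)*z;f=np.cos(q)*l-np.sin(q)*z;p=t-3*z
    Q=np.array([proj(d,p+h*n+R*(np.cos(x)*f+np.sin(x)*u)) for h,R in((-106,30),(-50,33),(36,13)) for x in ph])
    print(deg,np.r_[Q.min(0)[0],Q.max(0)[0],Q.min(0)[1],Q.max(0)[1]].round(1))
E
python3 mt.py
```

```text
[445.74002131  41.30173951 110.53491277] [ 0.47957262 -0.67038423  2.05316483] 19.782936573028564 0.3229732601463219 22.25
0.55 [np.int64(238), np.int64(263), np.int64(172), np.int64(222)] [np.float64(245.0), np.float64(245.0), np.float64(246.0), np.float64(246.5), np.float64(248.5), np.float64(249.0), np.float64(249.5), np.float64(251.0)]
-20 [233.6 256.3 172.2 208.5]
-10 [234.4 257.3 170.9 212.8]
0 [235.3 258.3 169.8 216.5]
10 [236.2 259.5 169.2 219.3]
20 [237.  261.4 169.  221.2]
30 [237.8 263.1 169.  222.2]
40 [238.5 264.7 169.1 222.4]
```

Request:
move_arm([
  {"dp":[0.0045,-0.0012,0],"turn":0,"jaw":0.024},
  {"dp":[0.009,-0.0025,0.0007],"turn":0,"jaw":0.024},
  {"dp":[0.0138,-0.0037,0.0012],"turn":0,"jaw":0.024},
  {"dp":[0.0185,-0.005,0.0015],"turn":0,"jaw":0.024},
  {"dp":[0.023,-0.0062,0.0017],"turn":0,"jaw":0.024},
  {"dp":[0.0277,-0.0074,0.0018],"turn":0,"jaw":0.024},
])

```text
time_s: 22.95
tcp_pos: [473.5, 33.7, 112.1]
ee_rot: [0.131, 0.991, -0.0, -0.0]
contact_force: [-0.2, 1.2, -0.6]
finger_gap: 0.323
grasp_force: 19.7
```

```bash
python3 mt.py
```

```text
[473.45070935  33.72052007 112.05023574] [-0.21414132  1.23389995 -0.59996469] 19.725041091442108 0.3234782433574125 22.95
0.94 [np.int64(241), np.int64(264), np.int64(178), np.int64(227)] [np.float64(249.0), np.float64(249.0), np.float64(249.5), np.float64(250.5), np.float64(251.0), np.float64(251.5), np.float64(252.5), np.float64(253.5)]
-20 [236.3 259.4 178.5 214.8]
-10 [237.1 260.4 177.  219.3]
0 [238.  261.4 176.  223.1]
10 [238.9 262.6 175.3 226.1]
20 [239.8 264.5 175.  228.1]
30 [240.6 266.4 175.  229.2]
40 [241.3 268.1 175.1 229.5]
```

Request:
move_arm([
  {"dp":[0.0047,-0.0012,-0.0003],"turn":0,"jaw":0.024},
  {"dp":[0.0094,-0.0025,-0.0007],"turn":0,"jaw":0.024},
  {"dp":[0.014,-0.0037,-0.0012],"turn":0,"jaw":0.024},
  {"dp":[0.0186,-0.005,-0.0018],"turn":0,"jaw":0.024},
  {"dp":[0.0235,-0.0062,-0.0026],"turn":0,"jaw":0.024},
  {"dp":[0.0277,-0.0074,-0.0033],"turn":0,"jaw":0.024},
  {"dp":[0.0277,-0.0074,-0.0033],"turn":0,"jaw":0.024},
])

```text
time_s: 23.75
tcp_pos: [501.7, 26.2, 108.7]
ee_rot: [0.131, 0.991, -0.0, 0.0]
contact_force: [-0.2, 0.4, 1.1]
finger_gap: 0.325
grasp_force: 19.7
```

```bash
python3 mt.py
```

```text
[501.67259818  26.24418724 108.72188795] [-0.24945506  0.43775769  1.08742231] 19.715545177459717 0.32496237249083315 23.75
0.73 [np.int64(241), np.int64(265), np.int64(185), np.int64(232)] [np.float64(251.5), np.float64(251.5), np.float64(251.5), np.float64(252.0), np.float64(252.5), np.float64(252.5), np.float64(253.0), np.float64(252.5)]
-20 [239.2 262.7 186.4 222.5]
-10 [240.1 263.8 184.9 227.2]
0 [241.  264.8 183.8 231.2]
10 [241.9 265.9 183.1 234.4]
20 [242.9 268.  182.8 236.6]
30 [243.7 269.9 182.7 237.8]
40 [244.5 271.7 182.8 238.2]
```

Upright (about 0–2°). I press 1 mm to seat it flat, then release slowly and rise.

Request:
move_arm([
  {"dp":[0,0,-0.001],"turn":0,"jaw":0.024},
  {"dp":[0,0,-0.001],"turn":0,"jaw":0.024},
  {"dp":[0,0,0],"turn":0,"jaw":0.029},
  {"dp":[0,0,0],"turn":0,"jaw":0.035},
  {"dp":[0,0,0],"turn":0,"jaw":0.06},
  {"dp":[0,0,0],"turn":0,"jaw":0.085},
  {"dp":[0,0,0],"turn":0,"jaw":0.085},
  {"dp":[0,0,0],"turn":0,"jaw":0.085},
  {"dp":[0,0,0.02],"turn":0,"jaw":0.085},
  {"dp":[0,0,0.05],"turn":0,"jaw":0.085},
])

```text
time_s: 24.85
tcp_pos: [500.0, 26.4, 158.2]
ee_rot: [0.131, 0.991, -0.001, -0.002]
contact_force: [0.9, 0.4, 0.6]
finger_gap: 0.996
grasp_force: 0.0
```

Request:
move_arm([
  {"dp":[0,0,0.045],"turn":0,"jaw":0.085},
  {"dp":[0,0,0.09],"turn":0,"jaw":0.085},
  {"dp":[0,0,0.13],"turn":0,"jaw":0.085},
  {"dp":[0,0,0.13],"turn":0,"jaw":0.085},
  {"dp":[0,0,0.13],"turn":0,"jaw":0.085},
])

```text
time_s: 25.35
tcp_pos: [501.0, 26.6, 289.7]
ee_rot: [0.131, 0.991, 0.0, 0.001]
contact_force: [0.1, 0.4, -0.4]
finger_gap: 0.993
grasp_force: 0.0
```

```bash
python3 chk.py; python3 - <<'E'
from h import *
for n,q in(('scene',None),('top',None)):
  d=cams.snapshot(n)
  P=np.vstack([[proj(d,[501.7+R*np.cos(x),26.2+R*np.sin(x),h]) for x in np.linspace(0,6.28,40)] for h,R in((0,30),(56,33),(142,13))]); m,M=P.min(0),P.max(0); print(n,'upright mallet',((m+M)/2).round(1),(M-m).round(1))
  for k in('dished_mid','candelabrum','brushpot','jar'):
    for r in cams.trace(d,k)[:1]: print(n,k,np.round(r['rect'],1))
E
```

```text
[500.99226939  26.63125301 289.74093479] [ 0.09929813  0.37253211 -0.37126545] 25.35
scene plug_grip 0.55 [311.9 142.1  20.   23.1]
scene mallet_grip 0.74 [254.2 211.2  23.8  47.7]
0 [315.2 141.5] [18.8 22.1]
3 [315.  140.5] [18.8 22.1]
7 [314.8 139. ] [18.8 22.1]
top plug_grip 0.65 [170.6 211.9  24.1  20.6]
0 [169.1 209.8] [22.7 24.7]
3 [168.7 210.3] [22.7 24.8]
7 [168.3 211.1] [22.8 24.9]
scene upright mallet [252.9 207.5] [23.8 47.4]
scene dished_mid [127.5 269.6  31.2  26.9]
scene candelabrum [310.4 271.9  68.2  53.2]
scene brushpot [383.4 215.9  38.2  50.1]
scene jar [170.4 349.9  33.8  43.8]
top upright mallet [251.9 206.5] [22.9 22.9]
top dished_mid [380.9 193.2  25.6  24.1]
top candelabrum [255.1 117.1  41.5  41.8]
top brushpot [158.3 127.5  30.4  32.1]
top jar [373.  130.2  30.2  24.9]
```

```bash
python3 - <<'E'
from h import *
for n in('scene','wrist'):
  d=cams.snapshot(n)
  for r in cams.trace(d,'mallet_grip')[:1]:
    ys,xs=np.nonzero(r['pixels']);print(n,round(r['p'],2),np.round(r['rect'],1),[(int(y),int(xs[ys==y].min()),int(xs[ys==y].max())) for y in range(ys.min(),ys.max(),5)])
  for x in(501.7,510): print([proj(d,[x,26.2,h]).round(1).tolist() for h in(0,62,142)])
E
```

```text
scene 0.57 [253.3 209.4  20.4  48.1] [(187, 251, 253), (192, 248, 256), (197, 249, 256), (202, 249, 256), (207, 246, 259), (212, 243, 262), (217, 242, 264), (222, 242, 265), (227, 243, 265), (232, 246, 260)]
[[253.4, 223.2], [252.8, 208.3], [252.0, 187.1]]
[[255.0, 225.0], [254.5, 210.1], [253.7, 188.9]]
wrist 0.89 [255.  174.2  51.6  61.7] [(143, 249, 257), (148, 238, 268), (153, 233, 273), (158, 231, 276), (163, 230, 278), (168, 230, 278), (173, 231, 277), (178, 231, 276), (183, 232, 275), (188, 234, 272), (193, 239, 267), (198, 241, 264), (203, 245, 260)]
[[252.5, 161.1], [252.4, 170.5], [252.2, 188.5]]
[[254.0, 166.5], [254.1, 176.7], [254.4, 196.3]]
```

The mallet is upright and the chuck is flush, so I'm handing in.

```bash
python3 -c "
from station import arm
print(arm.hand_in())"
```

```text
the job is handed in; nothing more can be done
None
```

I set the plug chuck in the smaller wheel's socket, drove it home with the mallet until the camera showed no gap at the collar, stood the mallet back upright on the bench about 35 mm from its first spot, and handed the job in at about 26 s; I drove the chuck with a steady push, reaching about 70 N, rather than separate taps.

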